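# Set the length stop of the tube jig and load the tube against it

### The arm

A 7-joint arm with a two-finger parallel gripper is mounted at the origin on the work surface. World frame = base frame: x ahead of the robot, y to its left, z up, the work surface at z = 0. Lengths are in m, angles in degrees, forces in N, time in s.
With the tool pointing down it reaches from about 0.425 to 0.975 m from the base axis. Payload 16.7 kg.
Tool frame: the origin (TCP) lies at the very end of the fingers, on their centre line; the grasp point (between the pads) lies 19 mm behind it; x points along the fingers, y is the direction in which the jaws open and shut, and the axes are right-handed (so a half turn about x gives the same grasp; the last joint's range is limited). The gripper opens to 85 mm and grips with 20 to 120 N. Pads are 22 mm wide; open, the fingers measure 114 mm over their backs; the gripper's body (76 mm by 85 mm) begins 54 mm behind the grasp point. The pads swing forward as they close: fully open they stand 13 mm farther back than shut.
Start: joints at [-72.794, 24.414, 4.234, 92.017, -1.954, 63.644, -3.845], TCP at [0.293, 0.608, 0.231] pointing down, gripper open.
Joint ranges: [-163.25, 163.25], [-28.42, 122.38], [-70.27, 78.77], [12.13, 141.07], [-58.53, 238.53], [9.26, 117.41], [-156.51, 156.51]. Speed limits (degrees/s): [108.29, 108.29, 136.94, 136.94, 172.46, 172.46, 172.46].

### API

Orientations are given as [roll, pitch, yaw] about the fixed x, y, z axes, in that order (R = Rz(yaw) Ry(pitch) Rx(roll)).
In Python, from rig import bot, viewer, hand_in, nets gives the robot as it stands. Calls block until the motion is done:
- bot.goto(position, orientation): joint-space move of the TCP to a pose.
- bot.servo_line(position, vel=0.15, rot=None): straight line of the TCP; rot=None keeps the orientation; vel is the mean speed in m/s.
- bot.movej(angles): joint-space move.
- bot.command_gripper(opening, newtons=None): opening from 0.0 (shut) to 1.0 (fully open); newtons is the grip in N (None keeps the last); returns when the fingers have stopped.
- bot.sleep(seconds).
- bot.solve_ik(position, orientation): joint angles nearest the present ones, or None.
- bot.state(): the state.
- viewer.read_camera(name): name is "scene" or "top" or "wrist"; returns a dict with "frame" (400x640x3 uint8, red, green, blue), "fov_y" (degrees; the focal length in pixels is half the picture's height over the tangent of half this angle, whatever the lens; pixels are square), "cx", "cy" (the principal point, pixels), "camera_from_world" (4x4, takes a point from world to camera coordinates); the wrist camera has in their place "tool_from_camera" (4x4, takes a point from camera to tool coordinates, whose origin is the TCP and whose axes are the tool frame's). Camera axes: x right, y down, z forward; pixel columns grow to the right and rows downward; lengths in m; the calibration is good to about 2 mm. A picture is of the moment at which its call begins: read the wrist's pose just before it. There is no depth.
A pose or a line that the arm cannot do raises bot.IKError and nothing moves.
- hand_in(): hands the job in, once; it reports no verdict.
Trained networks look in the newest picture that a camera, given by its name, has taken for a name from the list of things; names that differ only in an ending like _2 or _b are one class to them, and where a whole thing is asked for, a point or a joint stands for the part that bears it (a point fixed in the world has none). Each returns a list of dicts, best first, with "score" (0 to 1); they miss things now and then, are a little off and sometimes report something else, mostly with a low value. They report only what shows in the picture. A call takes as long as a camera call. They do not tell look-alikes from the thing itself.
- nets.trace(target, camera): "pixels" (400x640 bool, what is visible of it) and "pixel" ([column, row] in pixels, amid what is visible of it).
The state is a dict: "time_s": time; "joint_pos": joint angles; "joint_velocities": joint speeds; "effort": joint torques, N m; "tool_pos": TCP position; "orientation": TCP orientation; "force": force on the tool from outside, world axes, zero at the start; "torque": the same for the moment, N m; "opening": opening from 0.0 (shut) to 1.0 (fully open).
Only numpy, scipy, OpenCV 4.12 (cv2) and the standard library are available. Lean on these libraries where they do the work, as an engineer would, in place of code of your own. Each camera call takes 0.05 s, during which the arm holds its last target. There are 200 camera calls.

### The job

On the tube-cutting jig, squeeze the red release lever and slide the blue length stop to the notch at the yellow tag, never dragging the latch by force, and let go so that it drops fully into that notch. Then lay the long box-section tube gently in the jig's green bed, slide it up to the stop, press its end firmly against the brass face for a moment without ramming it, and leave it there touching the face. Leave everything else on the bench where it is.

Things in the scene. Friction and masses are not known exactly. Their poses are not given: they have to be found in the camera images.
- jig: tube-cutting jig, fixed to the bench: grey base plate 240 x 340 x 12 mm (x -100..140, y -170..170 mm) carrying the green tube bed and the steel notched rail. Origin at bench-top height; z up, y along bed and rail, x across, from the bed towards the rail.
- bed (a point): middle of the bed's floor, at jig x = -55 mm, y = 0, 16 mm above the bench; axes as the jig's. The bed is a trough along y, jig y -160..150 mm, open at both ends, 45 mm wide inside (2.5 mm of play each side of the tube). Its walls with flared lips end 33 mm above the bench and slope out to 33 mm either side of its centre line. A saw slot crosses them at y = -60 mm.
- rail: steel bar along jig y (-70..168 mm) at jig x = 60 mm, 16 mm thick, top 52 mm above the bench. Origin at jig (60, 0, 0) mm, axes as the jig's. Its +x side has five upright notches 11 mm wide, 6 mm deep, filed unevenly, 27 to 38 mm apart (exact places not given).
- carriage: blue length stop; slides along the rail about 70 mm either way, rubbing with 3 N (5 N with the pawl riding); starts latched in the middle notch, two tags on each side. Origin at bench height on the rail's middle plane; axes as the jig's. Its arm (y -7..7, 36 to 60 mm high) crosses the bed to x = -145 mm. The latch (pawl) on the lever's foot is at carriage y = 0, 8 mm wide: 1.5 mm play each way in a notch.
- lever (a joint): red release lever, rad: 0 = latched (below 0.05 counts), 0.12 = pawl riding on the rail between notches, above 0.13 = clear, 0.22 = fully squeezed. Squeezing takes 6 to 10 N; a spring returns it. Hinged at carriage x = 22 mm, 68 mm above the bench; 24 mm wide (y), 8 mm thick, top 126 mm above the bench; upright when squeezed, at rest it leans 0.2 rad away from the grip.
- grip_top (a point): centre of the top of the stop's fixed black grip, 125 mm above the bench, at carriage x = -4 mm; grip 16 mm (x) x 24 mm (y), standing 62 mm above the blue body. The lever stands on its +x side: pinch both from above, fingers closing along the jig's x, 90 to 120 mm above the bench. Across both there: 45 mm at rest, 38 mm squeezed, middle then at carriage x = 7 mm.
- stop_face (a point): centre of the stop's brass face, at carriage x = -115 mm, y = -11 mm, 48 mm above the bench; axes as the carriage's. It looks along -y, is 44 mm wide and reaches from 36 to 60 mm above the bench. The tube comes to it from the -y side.
- tag_yellow: yellow tag: 22 x 14 mm foot on the base plate with an upright flag 26 mm tall on its far side; origin under the middle of the foot, axes as the jig's. Put on by hand beside the notch that it marks: its y is 3 to 6 mm off the notch's middle, to either side.
- tag_white: white tag, same form, marks another notch
- tag_blue: blue tag, same form, marks another notch
- tag_red: red tag, same form, marks another notch
- tube: long box-section metal tube, 220 x 40 x 40 mm, 0.4 to 0.7 kg, lying on the bench beside the jig, on the left or the right (the hacksaw lies on the other side); origin at its centre, x along its length. In the bed its centre is 36 mm above the bench.
- tube_end_a (a point): middle of the tube's end at tube x = +110 mm
- tube_end_b (a point): middle of the tube's end at tube x = -110 mm
- hacksaw: hacksaw lying flat, red frame, black grip, about 310 mm long and 120 mm wide. Leave it alone.
- wire_brush: wire hand brush lying flat at the back. Leave it alone.
- hammer: hammer lying flat at the robot's side of the jig. Leave it alone.
- spray_can: spray can, 58 mm diameter, 180 mm tall, standing beyond the jig on the right. Leave it alone.
- offcut: 70 mm offcut of the same 40 mm box section (not the one to load), origin at its centre, lying at the robot's side of the jig. Leave it alone.
- magnet: flat square welding magnet, red and grey, 75 mm, at the back. Leave it alone.
- mug: white mug beyond the jig on the left. Leave it alone.
Mind the look-alikes: they are no part of the job. Leave any orange look-alike of the tube alone.

How it is judged (in metres and radians):
On the way, in this order (a step that is already met when the one before it is completed fails the run):
1. the stop is latched in the notch at the yellow tag (carriage within 9 mm of the tag along the rail, lever below 0.05 rad) and let go (y of carriage in the frame of tag_yellow between -0.009 and 0.009 m and value of joint lever below 0.05 rad and contact force between the fingers and carriage below 0.3 N), for 0.3 s.
2. the tube lies in the bed and is pressed against the latched stop with more than 5 N (y of carriage in the frame of tag_yellow between -0.009 and 0.009 m and value of joint lever below 0.05 rad and x of tube in the frame of jig between -0.06 and -0.05 m and z of tube in the frame of jig between 0.033 and 0.039 m and angle between the x axis of tube and the y axis of jig, either way round below 0.05 rad and contact force between tube and carriage above 5 N), for 0.2 s.
At the end, for the whole second after the job is handed in: Stop latched at the yellow tag (within 9 mm of it along the rail, lever below 0.05 rad); tube flat in the bed (5 mm sideways, 3 mm in height, 0.05 rad), one end no more than 2 mm from the brass face; both at rest and released (all of step 1 and x of tube in the frame of jig between -0.06 and -0.05 m and z of tube in the frame of jig between 0.033 and 0.039 m and angle between the x axis of tube and the y axis of jig, either way round below 0.05 rad and y of any of tube_end_a, tube_end_b in the frame of stop_face above -0.002 m and linear speed of tube below 0.01 m/s and contact force between the fingers and tube below 0.3 N); the robot touches nothing.
It fails at once if the latch is forced: more than 30 N between the stop (with its pawl) and the notched rail (contact force between carriage and rail above 30 N).
It fails at once if the tube is rammed into the stop: more than 40 N between them (contact force between tube and carriage above 40 N).
It fails at once if the tube is dropped or pressed hard onto the jig: more than 60 N between them, the stop included (contact force between tube and jig above 60 N).
It fails at once if one of the other things on the bench is moved by more than 30 mm (distance of any of hacksaw, wire_brush, hammer, spray_can, offcut, magnet, mug from where it was at the start of the episode above 0.03 m).
It also fails if it takes over 59 s, if anything falls off the work surface, if the arm or the gripper's body presses on something with over 40 N, if the wrist force passes 120 N, or if a joint passes its speed limit or range.

## Working session

There is one attempt and no reset: what is moved stays moved. The work goes in short steps, each a Python script; the robot and the scene stay as the last script left them, time stands still between calls to the robot, and variables do not carry over. Pictures are saved under pics/ and viewed, about 8 in all and at most 12, crops included, and the job is handed in when it is done.

```bash
ls; mkdir -p pics; cat > h.py <<'E'
import numpy as np, cv2
from rig import bot, viewer, hand_in, nets
from scipy.spatial.transform import Rotation as R
def cam(n):
    s=bot.state(); c=viewer.read_camera(n)
    f=c["frame"].shape[0]/2/np.tan(np.radians(c["fov_y"])/2)
    if "camera_from_world" in c: T=np.linalg.inv(np.array(c["camera_from_world"]))
    else:
        W=np.eye(4); W[:3,:3]=R.from_euler('xyz',s["orientation"],degrees=True).as_matrix(); W[:3,3]=s["tool_pos"]
        T=W@np.array(c["tool_from_camera"])
    return dict(img=c["frame"],f=f,cx=c["cx"],cy=c["cy"],T=T)
def ray(c,p):
    p=np.asarray(p,float).reshape(-1,2)
    d=np.c_[(p[:,0]-c["cx"])/c["f"],(p[:,1]-c["cy"])/c["f"],np.ones(len(p))]
    return c["T"][:3,3],d@c["T"][:3,:3].T
def atz(c,p,z):
    o,d=ray(c,p); return o+d*((z-o[2])/d[:,2])[:,None]
def proj(c,P):
    P=np.asarray(P,float).reshape(-1,3); q=(P-c["T"][:3,3])@c["T"][:3,:3]
    return q[:,:2]/q[:,2:]*c["f"]+[c["cx"],c["cy"]]
def save(c,n,crop=None,k=1):
    im=c["img"][:,:,::-1]
    if crop: im=im[crop[1]:crop[3],crop[0]:crop[2]]
    cv2.imwrite("pics/"+n,cv2.resize(im,None,fx=k,fy=k,interpolation=cv2.INTER_CUBIC) if k!=1 else im.copy())
E
python3 - <<'E'
from h import *
print(bot.state())
for n in ["top","scene"]:
    c=cam(n); save(c,n+"0.png"); print(n,c["f"],c["cx"],c["cy"],c["T"].round(3).tolist())
    for t in ["jig","bed","rail","carriage","lever","grip_top","stop_face","tag_yellow","tag_white","tag_blue","tag_red","tube","hacksaw","offcut","spray_can","mug","hammer"]:
        r=nets.trace(t,n)
        for q in r[:2]:
            m=q["pixels"]; print(t,round(q["score"],2),np.round(q["pixel"]),m.sum(),atz(c,q["pixel"],0.02).round(3)[0])
E
```

```text
pics
{'time_s': 0.0, 'joint_pos': array([-72.79372463,  24.44909754,   4.2316464 ,  92.0526545 ,
        -1.95189123,  63.64404231,  -3.84376152]), 'joint_velocities': array([-0.08132831, -0.06321913,  0.0517099 ,  0.00143641,  0.01113439,
        0.06680425,  0.00099417]), 'effort': array([-1.00713437e-04, -9.49861479e+01,  3.76067922e+00, -4.63518977e+01,
        1.91970938e-02,  1.00757662e-02,  8.53064648e-06]), 'tool_pos': array([0.29334282, 0.60746717, 0.23061403]), 'orientation': array([ -84.38444281,   89.92633905, -110.15692495]), 'force': array([ 0.23963418, -0.34087167,  0.66338051]), 'torque': array([ 0.01082621,  0.03830361, -0.00603697]), 'opening': 1.0018291832410513}
top 388.48287169547007 315.4339738848214 199.75498321737638 [[-0.029, -0.998, 0.064, 0.422], [-0.999, 0.027, -0.021, -0.002], [0.019, -0.064, -0.998, 1.214], [0.0, 0.0, 0.0, 1.0]]
jig 0.86 [319. 177.] 8260 [ 0.569 -0.039  0.02 ]
bed 0.78 [319. 177.] 8267 [ 0.57  -0.039  0.02 ]
rail 0.66 [315. 161.] 422 [ 0.619 -0.028  0.02 ]
carriage 0.89 [296. 162.] 595 [0.617 0.03  0.02 ]
lever 0.51 [295. 151.] 101 [0.6
[... 1554 characters left out ...]
low 0.57 [350. 274.] 61 [ 0.677 -0.028  0.02 ]
tag_white 0.62 [357. 269.] 66 [ 0.679 -0.006  0.02 ]
tag_white 0.22 [226. 363.] 1882 [ 0.675 -0.373  0.02 ]
tag_blue 0.62 [450. 202.] 1288 [0.68  0.365 0.02 ]
tag_red 0.48 [175. 297.] 1770 [ 0.47  -0.392  0.02 ]
tube 0.76 [140. 228.] 1799 [ 0.218 -0.381  0.02 ]
hacksaw 0.92 [399. 150.] 1032 [0.424 0.42  0.02 ]
offcut 0.69 [336. 158.] 313 [0.327 0.228 0.02 ]
spray_can 0.39 [391. 248.] 40 [0.685 0.109 0.02 ]
spray_can 0.37 [357. 268.] 30 [ 0.675 -0.003  0.02 ]
mug 0.56 [450. 201.] 1234 [0.676 0.368 0.02 ]
mug 0.53 [349. 232.] 825 [0.579 0.057 0.02 ]
hammer 0.78 [239. 211.] 962 [ 0.33 -0.14  0.02]
hammer 0.68 [226. 363.] 1847 [ 0.675 -0.373  0.02 ]
```

```bash
python3 - <<'E'
import cv2,numpy as np
a=cv2.imread("pics/top0.png"); b=cv2.imread("pics/scene0.png")
a=cv2.resize(a[85:345,130:480],None,fx=2.28,fy=2.28,interpolation=cv2.INTER_CUBIC)
cv2.imwrite("pics/top0c.png",a)
b=cv2.resize(b[120:360,180:480],None,fx=2.5,fy=2.5,interpolation=cv2.INTER_CUBIC)
cv2.imwrite("pics/scene0c.png",b)
E
```

```text
(no output)
```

View pics/top0c.png

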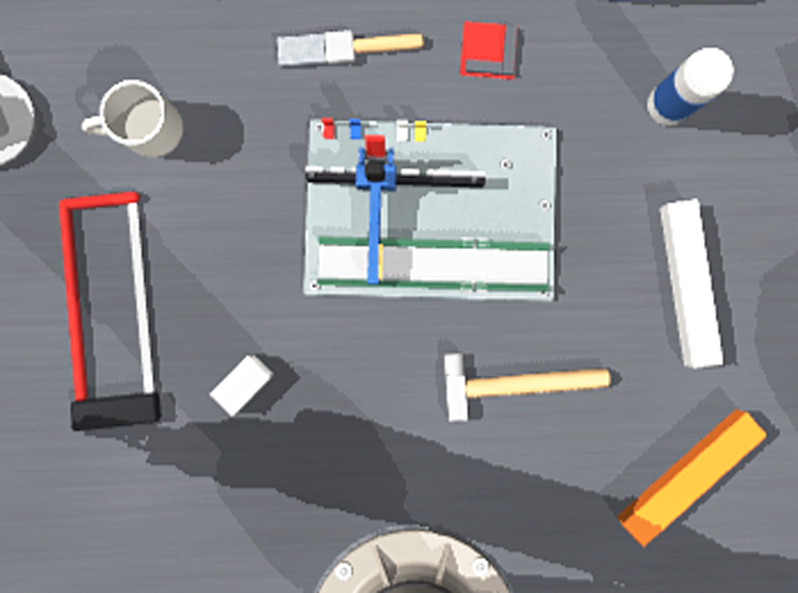

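View pics/scene0c.png

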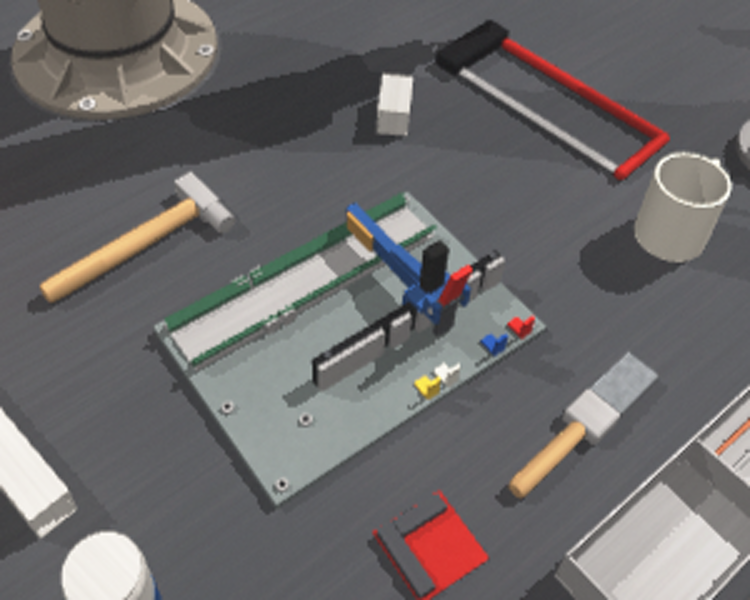

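The top view shows the jig roughly aligned with the world axes, with the bed on the near side. The tags run red, blue, white, yellow towards -y. The white tube is on the right at about (432,208) full-frame, and the orange one is the look-alike. Next I'll fit the jig pose and look from near.

```bash
python3 - <<'E'
from h import *
c=cam("top"); m=nets.trace("jig","top")[0]["pixels"].astype(np.uint8)
m=cv2.morphologyEx(m,cv2.MORPH_CLOSE,np.ones((9,9)))
ys,xs=np.where(m); P=atz(c,np.c_[xs,ys],0.012)
(cx,cy),(w,h),a=cv2.minAreaRect((P[:,:2]*1000).astype(np.float32)); print("rect",cx,cy,w,h,a)
t=[q for q in nets.trace("tube","top") if q["pixel"][1]<250][0]["pixels"]
ys,xs=np.where(t); P=atz(c,np.c_[xs,ys],0.04); print("tube",cv2.minAreaRect((P[:,:2]*1000).astype(np.float32)))
w=viewer.read_camera("wrist"); print(np.array(w["tool_from_camera"]).round(3).tolist(),w["fov_y"])
bot.servo_line([0.35,0.45,0.36],vel=0.25)
bot.goto([0.58,-0.03,0.36],[0,90,-90])
s=bot.state(); print(s["time_s"],s["tool_pos"],s["joint_pos"].round(1))
c=cam("wrist"); save(c,"w1.png"); print(c["T"].round(3).tolist(),c["f"],c["cx"],c["cy"])
for t in ["tag_yellow","tag_white","tag_blue","tag_red","rail","carriage","lever"]:
    for q in nets.trace(t,"wrist")[:2]:
        print(t,round(q["score"],2),np.round(q["pixel"]),q["pixels"].sum(),atz(c,q["pixel"],0.012).round(4)[0])
E
```

```text
rect 571.2276611328125 -38.39759826660156 341.413818359375 240.01568603515625 86.83702087402344
tube ((461.02691650390625, -382.7069091796875), (219.28436279296875, 50.61650466918945), 5.911090850830078)
[[0.0, -0.315, 0.949, -0.143], [1.0, 0.001, 0.0, 0.0], [-0.001, 0.949, 0.315, -0.082], [0.0, 0.0, 0.0, 1.0]] 67.20997942107363
4.9167 [ 0.58012223 -0.02852797  0.35982939] [-40.2  12.4  44.3  96.7  -9.   74.6   6. ]
[[1.0, 0.003, 0.001, 0.579], [0.003, -0.949, -0.315, 0.053], [-0.0, 0.315, -0.949, 0.503], [0.0, 0.0, 0.0, 1.0]] 300.9673324814698 321.2975725576167 198.4432052999806
tag_yellow 0.67 [383. 152.] 158 [ 0.6802 -0.0301  0.012 ]
tag_white 0.55 [384. 135.] 176 [ 0.6793 -0.0025  0.012 ]
tag_blue 0.69 [389.  95.] 179 [0.6837 0.0592 0.012 ]
tag_red 0.62 [390.  65.] 201 [0.6825 0.1009 0.012 ]
rail 0.58 [339. 142.] 1425 [ 0.6073 -0.0139  0.012 ]
carriage 0.67 [337. 111.] 2492 [0.6042 0.0351 0.012 ]
lever 0.75 [368. 119.] 510 [0.6522 0.0231 0.012 ]
```

View pics/w1.png

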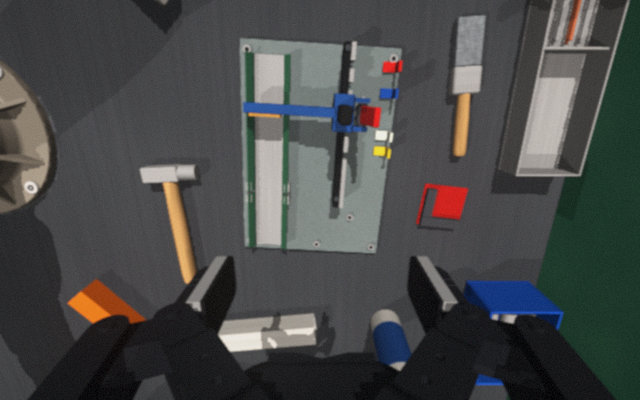

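The wrist view confirms the layout: yellow tag at (383,152), white at (384,135), carriage at (345,112). Next, a closer look at the notches, tag and grip.

```bash
cat >> h.py <<'E'
YAW=-3.16; O=np.array([0.5512,-0.0373,0.])
def J(p): return O+R.from_euler('z',YAW,degrees=True).apply(np.asarray(p,float))
def toJ(P): return R.from_euler('z',-YAW,degrees=True).apply(np.asarray(P)-O)
E
python3 - <<'E'
from h import *
bot.servo_line([0.65,0.0,0.20],vel=0.2,rot=[0,90,-90+YAW])
c=cam("wrist"); save(c,"w2.png",(120,0,520,300),2)
for t in ["tag_yellow","tag_white","carriage","lever","grip_top"]:
    for q in nets.trace(t,"wrist")[:2]:
        print(t,round(q["score"],2),np.round(q["pixel"]),q["pixels"].sum(),toJ(atz(c,q["pixel"],0.012)[0]).round(4))
print("rail top y=-70,168 corners", proj(c,[J([.052,-.07,.052]),J([.068,-.07,.052]),J([.068,0.03,.052])]).round(1).tolist())
import pickle; pickle.dump(c,open("w2.pkl","wb")); print(bot.state()["tool_pos"],bot.state()["time_s"])
E
```

```text
tag_yellow 0.77 [345. 201.] 261 [0.1238 0.01   0.012 ]
tag_yellow 0.23 [ 72. 256.] 3975 [-0.2133 -0.0614  0.012 ]
tag_white 0.73 [344. 176.] 286 [0.1223 0.0407 0.012 ]
carriage 0.92 [263. 152.] 5925 [0.0312 0.0673 0.012 ]
lever 0.79 [309. 162.] 907 [0.0827 0.0569 0.012 ]
grip_top 0.55 [262. 156.] 5920 [0.0299 0.0636 0.012 ]
rail top y=-70,168 corners [[282.1, 280.1], [296.3, 280.1], [293.8, 195.5]]
[6.50115938e-01 1.82948645e-05 2.00707188e-01] 6.65
```

View pics/w2.png

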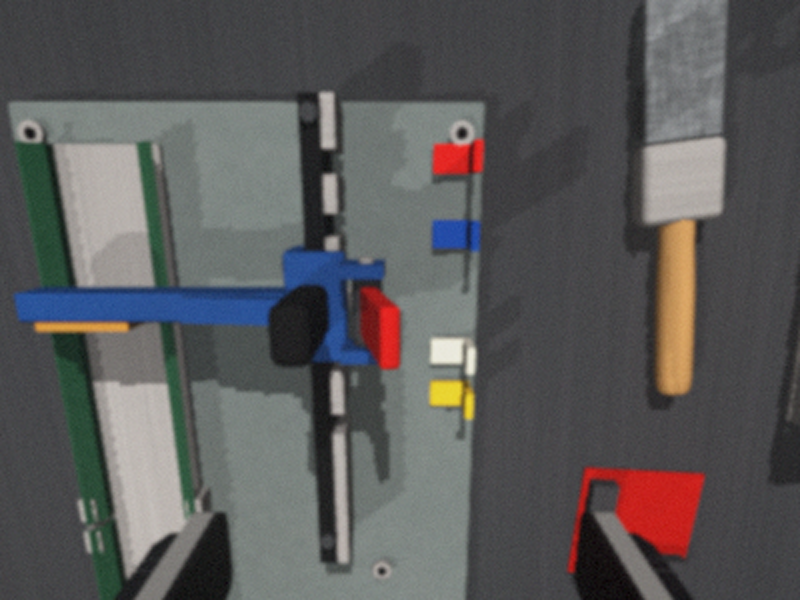

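The close view shows the rail end at (283–294, 280), where the jig fit predicts it. Free notches show as gaps below the carriage near row 210 and above it. Next I'll profile the rail for notch positions and measure the tag and grip.

```bash
python3 - <<'E'
from h import *
import pickle; c=pickle.load(open("w2.pkl","rb"))
print("tag foot",toJ(atz(c,[[343.5,196.5],[351,175]],0.015)).round(4).tolist())
g=cv2.cvtColor(c["img"],cv2.COLOR_RGB2GRAY).astype(np.float32)
# rail end corners check
print("rail end",toJ(atz(c,[[283,280.5],[287,281],[294,281]],0.052)).round(4).tolist())
print("rail left/right cols at row 250", [int(v) for v in g[250,272:305]])
ys=np.arange(-75,172,1.5)
for x,z in [(.065,.052),(.068,.047)]:
    p=proj(c,[J([x,y/1000,z]) for y in ys]).astype(np.float32)
    v=cv2.remap(g,p[None,:,0],p[None,:,1],cv2.INTER_LINEAR)[0]
    print(x,z," ".join(f"{y:.0f}:{int(a)}" for y,a in zip(ys,v)))
# carriage arm/grip
for q,z,n in [((137+0,327),.060,"arm near edge?"),((300,285),.125,"grip")]: pass
im=cv2.resize(c["img"][120:220,215:375,::-1],None,fx=5,fy=5,interpolation=cv2.INTER_CUBIC)
for y in range(-2,7,1):
    a=proj(c,J([.068,y/100,.052]))[0]; cv2.circle(im,tuple(int(v) for v in (a-[215,120])*5+2),2,(0,255,0),-1)
for p in [[.048,.035,.125],[.064,.035,.125],[.048,.059,.125],[.048,.047-.012,.063]]: 
    a=proj(c,J(p))[0]; cv2.circle(im,tuple(int(v) for v in (a-[215,120])*5+2),3,(255,0,255),-1)
cv2.imwrite("pics/w2z.png",im)
E
```

```text
tag foot [[0.1217, 0.0169, 0.015], [0.1295, 0.0423, 0.015]]
rail end [[0.053, -0.0705, 0.052], [0.0575, -0.0711, 0.052], [0.0654, -0.0711, 0.052]]
rail left/right cols at row 250 [131, 125, 128, 129, 122, 117, 93, 58, 36, 29, 30, 28, 40, 35, 56, 107, 157, 180, 178, 173, 160, 121, 76, 60, 79, 104, 110, 119, 112, 116, 117, 113, 118]
0.065 0.052 -75:83 -74:84 -72:97 -70:119 -69:134 -68:138 -66:139 -64:138 -63:141 -62:139 -60:137 -58:137 -57:138 -56:138 -54:141 -52:141 -51:142 -50:142 -48:148 -46:148 -45:148 -44:148 -42:147 -40:142 -39:139 -38:142 -36:139 -34:141 -33:138 -32:135 -30:135 -28:134 -27:135 -26:140 -24:140 -22:135 -21:138 -20:140 -18:138 -16:144 -15:144 -14:142 -12:147 -10:151 -9:151 -8:152 -6:146 -4:138 -3:138 -2:137 0:143 2:140 3:137 4:134 6:125 8:114 9:106 10:104 12:90 14:68 15:61 16:72 18:110 20:142 21:145 22:142 24:148 26:146 27:146 28:143 30:137 32:137 33:140 34:142 36:137 38:128 39:111 40:84 42:59 44:61 45:70 46:74 48:77 50:79 51:70 52:64 54:68 56:77 57:76 58:77 60:77 62:76 63:79 64:78 66:75 68:68 69:71 70:68 72:69 74:66 75:63 76:62 78:63 80:55 81:60 82:57 84:59 86:62 
[... 827 characters left out ...]
0:58 12:61 14:61 15:59 16:60 18:61 20:63 21:61 22:63 24:62 26:57 27:57 28:55 30:54 32:58 33:58 34:58 36:59 38:58 39:57 40:53 42:58 44:69 45:77 46:76 48:78 50:69 51:58 52:49 54:52 56:52 57:50 58:53 60:52 62:54 63:53 64:54 66:50 68:49 69:47 70:47 72:44 74:45 75:46 76:48 78:51 80:58 81:63 82:61 84:60 86:60 87:65 88:67 90:69 92:65 93:60 94:54 96:61 98:66 99:68 100:72 102:70 104:64 105:71 106:76 108:87 110:105 111:100 112:82 114:82 116:92 117:100 118:80 120:72 122:70 123:73 124:75 126:69 128:64 129:65 130:68 132:77 134:90 135:100 136:87 138:86 140:88 141:105 142:101 144:74 146:72 147:70 148:70 150:70 152:68 153:70 154:68 156:65 158:62 159:59 160:67 162:71 164:81 165:67 166:59 168:62 170:62 171:65
```

View pics/w2z.png

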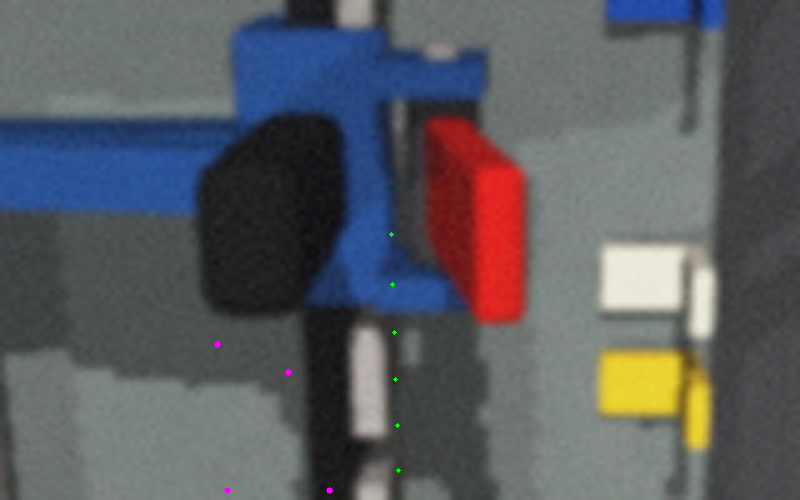

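```bash
python3 - <<'E'
from h import *
import pickle; c=pickle.load(open("w2.pkl","rb"))
px=lambda u,v:[215+(u-2)/5,120+(v-2)/5]
print("arm y edges",toJ(atz(c,[px(100,141),px(100,212)],.060)).round(4).tolist())
print("lever top edges",toJ(atz(c,[px(473,243),px(525,243),px(499,165),px(499,322)],.125)).round(4).tolist())
print("grip left, bottom",toJ(atz(c,[px(198,240),px(250,313)],.125)).round(4).tolist())
print("rail +x edge",toJ(atz(c,[px(388,400)],.052)).round(4).tolist())
w=c["img"]
print("stop face px check", toJ(atz(c,[[120+82/2,330/2]],.036)).round(4).tolist())
print(bot.solve_ik(J([.067,.012,.105]),[0,90,-90+YAW]))
E
```

```text
arm y edges [[0.0143, 0.0798, 0.06], [0.0131, 0.0662, 0.06]]
lever top edges [[0.087, 0.0747, 0.125], [0.0947, 0.0747, 0.125], [0.0909, 0.0863, 0.125], [0.0908, 0.0625, 0.125]]
grip left, bottom [[0.0461, 0.0751, 0.125], [0.0532, 0.0639, 0.125]]
rail +x edge [[0.0663, 0.0255, 0.052]]
stop face px check [[-0.0707, 0.0582, 0.036]]
[-30.37286016  31.67710347  36.53586418 107.0953816  -24.3934332
  49.1969046   15.20679927]
```

```bash
cat >> h.py <<'E'
O=O+R.from_euler('z',YAW,degrees=True).apply([-.0019,0,0])
ROT=[0,90,-90+YAW]
def F(): 
    f=bot.state()["force"]; return R.from_euler('z',-YAW,degrees=True).apply(f).round(1)
E
python3 - <<'E'
from h import *
bot.goto(J([.067,.074,.17]),ROT)
bot.servo_line(J([.067,.074,.087]),vel=0.08); print("down",toJ(bot.state()["tool_pos"]).round(4),F())
bot.command_gripper(0.6,20); print(bot.state()["opening"],F())
bot.command_gripper(0.3,20); bot.sleep(.2); print(bot.state()["opening"],F(),bot.state()["time_s"])
c=cam("wrist"); save(c,"w3.png",(160,100,480,340),2)
E
```

```text
down [0.0673 0.074  0.0875] [ 0.3  0.5 -0.2]
0.6023518694621849 [4.9 0.2 2.7]
0.43602561516827704 [-6.  -0.3 14.4] 9.0917
```

View pics/w3.png

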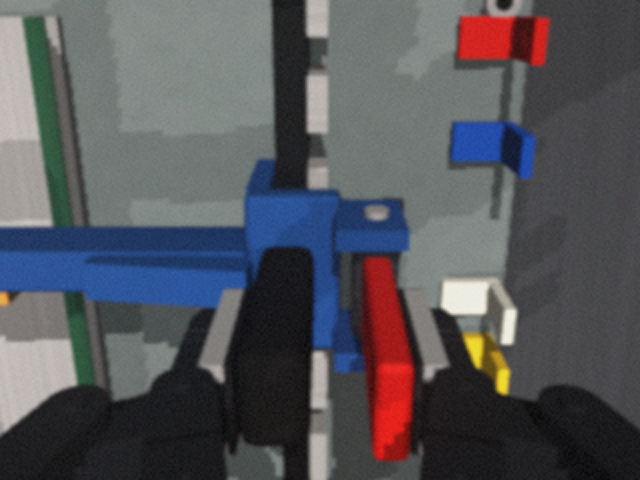

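The lever is squeezed: the jaw gap is 37 mm, and both pads lie on the grip and lever. I'll relieve the vertical and lateral preload, then slide in small monitored steps.

```bash
cat >> h.py <<'E'
def relieve(p,n=4,lim=2.5):
    for i in range(n):
        f=F()
        if abs(f[0])<lim and abs(f[2])<lim: break
        p=p+np.array([np.clip(f[0]*1e-4,-.0006,.0006),0,np.clip(f[2]*1e-4,-.001,.001)])
        bot.servo_line(J(p),vel=0.02)
    return p
E
python3 - <<'E'
from h import *
p=toJ(bot.state()["tool_pos"]); p=np.array([.067,.074,.087])
for i in range(3):
    p=relieve(p,1); print(p.round(4),F(),toJ(bot.state()["tool_pos"]).round(4))
y0=p[1]
for k in range(1,4):
    p[1]=y0-.003*k if k<3 else y0-.012
    bot.servo_line(J(p),vel=0.03); f=F(); print(p.round(4),f,bot.state()["opening"].round(3),toJ(bot.state()["tool_pos"]).round(4))
    if abs(f[1])>12: break
print(bot.state()["time_s"])
np.save("p.npy",p)
E
```

```text
[0.0664 0.074  0.088 ] [3.9 0.7 0.4] [0.0668 0.0741 0.0882]
[0.0668 0.074  0.088 ] [-0.7  1.7  4.8] [0.0668 0.0741 0.0882]
[0.0667 0.074  0.0885] [ 4.3  1.  -7.4] [0.0668 0.0741 0.0883]Traceback (most recent call last):
  File "<stdin>", line 8, in <module>
AttributeError: 'float' object has no attribute 'round'
```

```bash
python3 - <<'E'
from h import *
p=np.array([.0668,.071,.0882]); y0=.074
print(F(),toJ(bot.state()["tool_pos"]).round(4),bot.state()["opening"])
for dy in [.006,.012,.024,.036,.048,.056]:
    p[1]=y0-dy; bot.servo_line(J(p),vel=0.04); f=F()
    print(p.round(4),f,toJ(bot.state()["tool_pos"]).round(4),round(bot.state()["opening"],3))
    if abs(f[1])>14 or abs(f[0])>14: break
    p=relieve(p,1,4)
np.save("p.npy",p); print(bot.state()["time_s"])
c=cam("wrist"); save(c,"w4.png",(160,100,480,340),2)
E
```

```text
[ 5.3 -0.4 -8.1] [0.0668 0.0709 0.0883] 0.4306468620400195
[0.0668 0.068  0.0882] [ 2.9 -0.9 -2.3] [0.0668 0.0676 0.0882] 0.428
[0.0668 0.062  0.0882] [ 2.4 -2.8 -1. ] [0.0668 0.0611 0.0882] 0.432
[0.0668 0.05   0.0882] [ 1.5 -2.6 -1.2] [0.0668 0.0489 0.0882] 0.433
[0.0668 0.038  0.0882] [ 1.7 -3.8 -0.4] [0.0668 0.037  0.0882] 0.43
[0.0668 0.026  0.0882] [ 0.5 -2.5  0.8] [0.0668 0.0251 0.0882] 0.429
[0.0668 0.018  0.0882] [ 0.4 -3.2  1.8] [0.0668 0.0174 0.0882] 0.428
12.3917
```

View pics/w4.png

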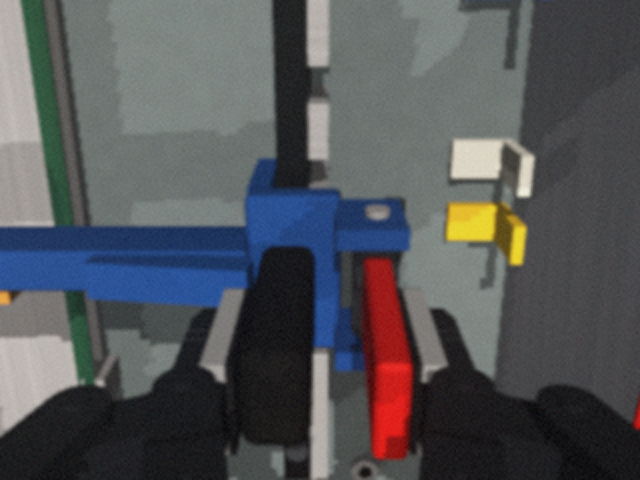

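```bash
python3 - <<'E'
from h import *
c=cam("wrist"); g=cv2.cvtColor(c["img"],cv2.COLOR_RGB2GRAY).astype(np.float32)
ys=np.arange(-60,130,1.)
p=proj(c,[J([.0655,y/1000,.052]) for y in ys]).astype(np.float32)
v=cv2.remap(g,p[None,:,0],p[None,:,1],cv2.INTER_LINEAR)[0]
print(" ".join(f"{y:.0f}:{int(a)}" for y,a in zip(ys,v) if y>30))
px=lambda u,v:[160+u/2,100+v/2]
print("yellow foot",toJ(atz(c,[px(472,222)],.015)),"arm edges",toJ(atz(c,[px(60,249),px(60,290)],.060)).round(4).tolist(), bot.state()["tool_pos"])
E
```

```text
31:68 32:65 33:68 34:69 35:65 36:64 37:68 38:65 39:69 40:67 41:54 42:66 43:103 44:103 45:91 46:66 47:59 48:62 49:65 50:72 51:89 52:140 53:174 54:172 55:175 56:176 57:180 58:175 59:175 60:175 61:176 62:176 63:177 64:177 65:179 66:177 67:178 68:171 69:146 70:118 71:83 72:63 73:64 74:74 75:78 76:81 77:84 78:71 79:69 80:125 81:173 82:177 83:180 84:182 85:179 86:174 87:173 88:174 89:177 90:178 91:176 92:178 93:178 94:178 95:178 96:178 97:177 98:181 99:182 100:177 101:175 102:182 103:183 104:180 105:176 106:144 107:86 108:76 109:67 110:67 111:65 112:67 113:82 114:64 115:48 116:47 117:111 118:177 119:178 120:175 121:180 122:183 123:183 124:179 125:180 126:183 127:181 128:183 129:181
yellow foot [[0.12329236 0.01700832 0.015     ]] arm edges [[-0.0154, 0.0251, 0.06], [-0.0173, 0.011, 0.06]] [ 0.61693633 -0.02329927  0.08821951]
```

Notches in this frame sit at 46, 74.6 and 111.6 mm, so the carriage started at 74.6 mm and is now at about 18. The yellow notch is at about 12.2 mm, 4.8 mm off the tag, which is plausible. Now the final slide and release.

```bash
python3 - <<'E'
from h import *
p=np.load("p.npy"); p[1]=.0126
bot.servo_line(J(p),vel=0.03); print(F(),toJ(bot.state()["tool_pos"]).round(4))
bot.command_gripper(0.62,20); bot.sleep(.3); print(F(),bot.state()["opening"],toJ(bot.state()["tool_pos"]).round(4),bot.state()["time_s"])
c=cam("wrist"); save(c,"w5.png",(160,100,480,340),2)
E
```

```text
[-1.6 -0.6  3.4] [0.0668 0.0126 0.0882]
[ 4.1  0.4 -2.2] 0.617287827809069 [0.0668 0.0128 0.0882] 13.4333
```

View pics/w5.png

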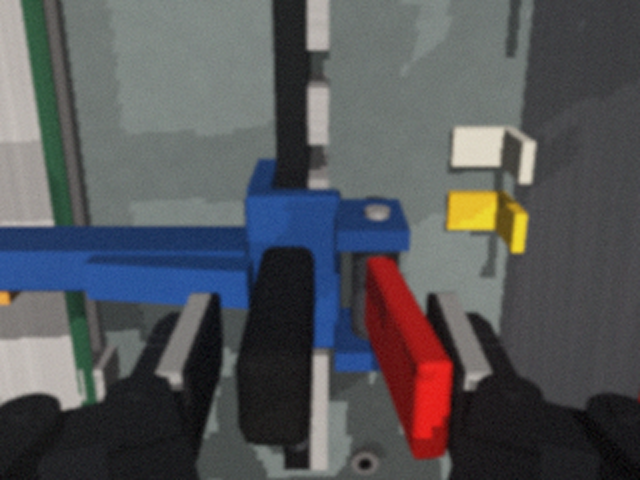

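The lever may still rest on the finger (Fx 4 N), so I'll open further and look again.

```bash
python3 - <<'E'
from h import *
bot.command_gripper(0.95); bot.sleep(.3); print(F(),bot.state()["opening"],bot.state()["time_s"])
bot.servo_line(J([.0668,.0126,.165]),vel=.1); print(F(),bot.state()["time_s"])
bot.servo_line(J([.075,-.06,.20]),vel=.15)
c=cam("wrist"); save(c,"w6.png",(200,40,440,220),3)
import pickle; pickle.dump(c,open("w6.pkl","wb"))
E
```

```text
[-0.8 -1.3 -1. ] 0.9477591931599472 14.175
[ 0.9 -0.4  0.2] 15.0917
```

View pics/w6.png

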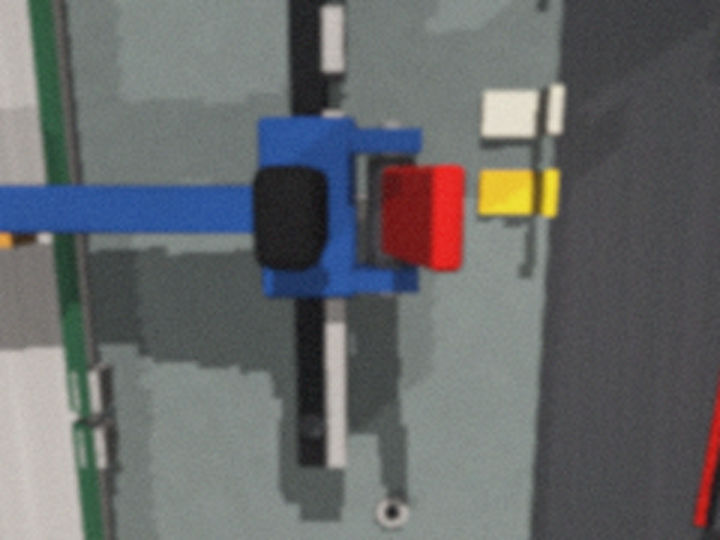

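```bash
python3 - <<'E'
from h import *
import pickle; c=pickle.load(open("w6.pkl","rb"))
px=lambda u,v:[200+(u-1)/3,40+(v-1)/3]
print("grip L, lever in/out",toJ(atz(c,[px(254,217),px(432,217),px(463,217)],.125)).round(4).tolist())
print("lever y",toJ(atz(c,[px(448,166),px(448,271)],.125)).round(4).tolist(),"arm y",toJ(atz(c,[px(150,186),px(150,232)],.060)).round(4).tolist())
print("tag foot",toJ(atz(c,[px(509,192)],.015)).round(4).tolist())
# tube
c=cam("top")
for q in nets.trace("tube","top"):
    ys,xs=np.where(q["pixels"]); 
    rgb=c["img"][ys,xs].mean(0); P=atz(c,np.c_[xs,ys],0.04)
    print(q["score"],rgb.round(),cv2.minAreaRect((P[:,:2]*1000).astype(np.float32)))
E
```

```text
grip L, lever in/out [[0.048, 0.0134, 0.125], [0.0893, 0.0135, 0.125], [0.0965, 0.0135, 0.125]]
lever y [[0.0927, 0.0247, 0.125], [0.0934, 0.0012, 0.125]] arm y [[0.0096, 0.0197, 0.06], [0.0086, 0.0064, 0.06]]
tag foot [[0.1236, 0.0174, 0.015]]
0.78 [247. 183.  66.] ((207.1903076171875, -371.4661865234375), (51.03263473510742, 215.63058471679688), 39.485374450683594)
0.7 [165. 100. 100.] ((446.63177490234375, 387.7000732421875), (308.1642761230469, 116.08497619628906), 2.9890341758728027)
0.58 [240. 240. 238.] ((460.11236572265625, -381.9132080078125), (220.9585723876953, 53.805728912353516), 6.073371887207031)
```

The lever-to-grip span is 48.5 mm, the same as when latched at the start, so the stop is latched about 4.4 mm from the yellow tag. Now the tube, starting with a near look.

```bash
python3 - <<'E'
from h import *
bot.servo_line([0.58,-0.2,0.26],vel=.25)
bot.goto([0.41,-0.385,0.25],[0,90,6])
s=bot.state(); print(s["joint_pos"].round(1),s["tool_pos"],s["time_s"])
c=cam("wrist"); save(c,"w7.png")
for q in nets.trace("tube","wrist")[:2]:
    ys,xs=np.where(q["pixels"]); P=atz(c,np.c_[xs,ys],0.04)
    print(q["score"],q["pixel"],c["img"][ys,xs].mean(0).round(),cv2.minAreaRect((P[:,:2]*1000).astype(np.float32)))
import pickle; pickle.dump(c,open("w7.pkl","wb"))
for y in [-93.16,86.84]:
    print(y,bot.solve_ik(J([-.055,-.12,.06]),[0,90,y]))
E
```

```text
[ 11.2  14.   30.2 106.8  -8.   61.3 140.6] [ 0.41050011 -0.38454759  0.24980538] 18.4
0.89 [293.9, 17.6] [223. 123.  33.] ((242.54986572265625, -421.88623046875), (47.60778045654297, 92.7878646850586), 38.95591735839844)
-93.16 [-18.90257561  26.98309106  36.29081928 122.42712282 -25.77771451
  38.13633537  31.93708983]
86.84 [ 57.09011431  35.18388302 -58.90411378 118.18020044  40.39299221
  49.5873625  151.47488386]
```

View pics/w7.png

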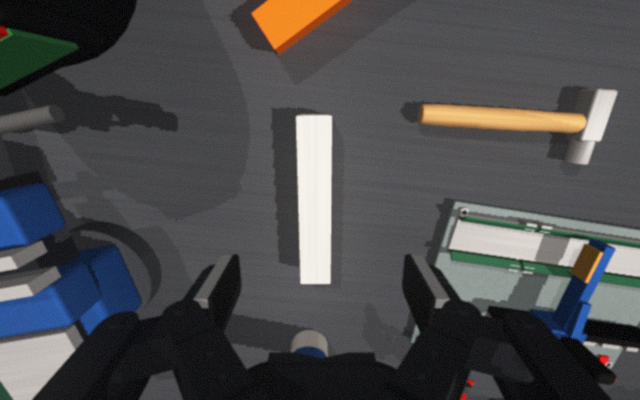

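The tube is fully visible, with corners near (296,115), (332,115), (330,284) and (301,284); the orange one is separate. I'll fit it and grasp.

```bash
python3 - <<'E'
from h import *
import pickle; c=pickle.load(open("w7.pkl","rb"))
m=(c["img"].min(2)>170).astype(np.uint8); m[:, :270]=0; m[:,360:]=0; m[:90]=0; m[300:]=0
ys,xs=np.where(m); P=atz(c,np.c_[xs,ys],0.04)[:,:2]*1000
(cx,cy),wh,a=cv2.minAreaRect(P.astype(np.float32)); print((cx,cy),wh,a)
ctr=P.mean(0); u,s,vt=np.linalg.svd(P-ctr,full_matrices=False); d=vt[0]*np.sign(vt[0][0])
yaw=np.degrees(np.arctan2(d[1],d[0])); print(ctr,yaw,np.ptp((P-ctr)@d))
np.save("tube.npy",[cx,cy,yaw])
if abs(wh[0]-220)<12 or abs(wh[1]-220)<12:
    x,y=cx/1000,cy/1000
    bot.goto([x,y,.15],[0,90,yaw]); 
    bot.servo_line([x,y,.023],vel=.1); print(F(),bot.state()["tool_pos"])
    bot.command_gripper(0.3,50); s=bot.state(); print(s["opening"]*85,s["force"].round(1),s["tool_pos"],s["time_s"])
E
```

```text
(457.354736328125, -387.3656311035156) (221.0210723876953, 40.731910705566406) 6.119790077209473
[ 447.2522391  -388.37812534] 6.099799126312798 221.00983612749746
[ 0.1 -1.1  0.3] [ 0.45768382 -0.3876214   0.02359059]
38.869500642155856 [-1.7  0.4  8. ] [ 0.45757898 -0.38755613  0.02358141] 20.9167
```

```bash
python3 - <<'E'
from h import *
import pickle; c=pickle.load(open("w2.pkl","rb"))
hsv=cv2.cvtColor(c["img"],cv2.COLOR_RGB2HSV)
g=(cv2.inRange(hsv,(45,90,30),(90,255,255))>0)
for r in [90,110,130,180,200,220]:
    x=np.where(g[r,110:240])[0]+110
    br=np.split(x,np.where(np.diff(x)>3)[0]+1)
    e=[(b[0]-.5,b[-1]+.5) for b in br if len(b)>3]
    print(r,[toJ(atz(c,[[a,r],[b,r]],.033))[:,:2].round(4).tolist() for a,b in e])
s=bot.state()["tool_pos"]
bot.servo_line([s[0],s[1],.25],vel=.15); s=bot.state(); print(s["force"].round(1),s["opening"]*85)
bot.goto(J([-.055,-.122,.25]),ROT)
s=bot.state(); print(s["force"].round(1),toJ(s["tool_pos"]).round(4),s["orientation"],s["time_s"])
c=cam("wrist"); save(c,"w8.png"); pickle.dump(c,open("w8.pkl","wb"))
E
```

```text
90 [[[-0.0867, 0.1317], [-0.0712, 0.1317]], [[-0.0284, 0.1317], [-0.0235, 0.1317]]]
110 [[[-0.0875, 0.113], [-0.0726, 0.113]], [[-0.0289, 0.113], [-0.024, 0.113]]]
130 [[[-0.0872, 0.0936], [-0.073, 0.0936]], [[-0.0285, 0.0936], [-0.0234, 0.0936]]]
180 [[[-0.0876, 0.0413], [-0.0758, 0.0413]], [[-0.0289, 0.0413], [-0.0235, 0.0413]]]
200 [[[-0.0873, 0.0187], [-0.0742, 0.0187]], [[-0.0284, 0.0187], [-0.0229, 0.0187]]]
220 [[[-0.087, -0.0048], [-0.0725, -0.0048]], [[-0.0279, -0.0048], [-0.0234, -0.0048]]]
[-0.3 -0.4 -5. ] 39.001869149411725
[ 0.8  0.4 -5.8] [-0.055  -0.1223  0.25  ] [ 24.38467982  89.99288818 -68.76258077] 24.5333
```

View pics/w8.png

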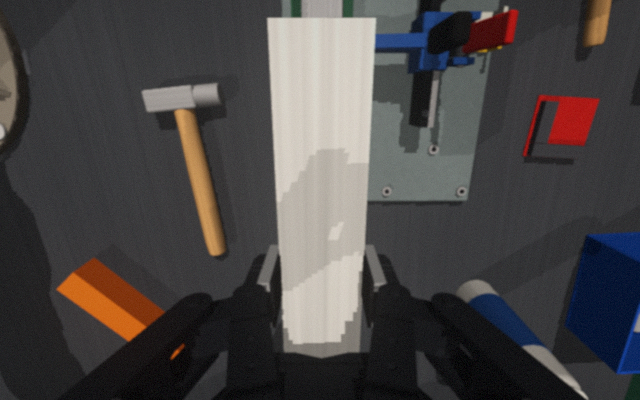

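Bed centre is confirmed at jig x = -55.4 mm, with the yaw consistent along its length. Next I'll check how the tube sits in the gripper, then lower it.

```bash
python3 - <<'E'
from h import *
import pickle; c=pickle.load(open("w8.pkl","rb"))
g=c["img"].min(2)
z=.2665; 
e=toJ(atz(c,[[268,18],[376,17]],z)); print("end",e.round(4).tolist())
L=[];Rr=[]
for r in range(40,230,10):
    x=np.where(g[r,230:420]>150)[0]+230; x=x[(x>260)&(x<380)]
    q=toJ(atz(c,[[x[0]-.5,r],[x[-1]+.5,r]],z)); L.append(q[0]);Rr.append(q[1])
L=np.array(L);Rr=np.array(Rr); M=(L+Rr)/2
print("width",np.median(Rr[:,0]-L[:,0]),"axis slope dx/dy L,R,M",[np.polyfit(a[:,1],a[:,0],1).round(4).tolist() for a in (L,Rr,M)],M[:,0].round(4)[::4])
p=[-.0552,-.122]
bot.servo_line(J([*p,.07]),vel=.12); print(F())
for z in [.052,.046,.0425,.041,.040,.0393,.0388]:
    bot.servo_line(J([*p,z]),vel=.03); f=F(); print(z,f,toJ(bot.state()["tool_pos"]).round(4))
    if f[2]>4 or abs(f[0])>8: break
print(bot.state()["time_s"])
E
```

```text
end [[-0.0758, -0.0124, 0.2665], [-0.0358, -0.0121, 0.2665]]
width 0.040089025252089336 axis slope dx/dy L,R,M [[-0.0029, -0.0762], [0.0012, -0.0359], [-0.0009, -0.056]] [-0.056  -0.0559 -0.0559 -0.0559 -0.0559]
[ 0.1  0.3 -5.2]
0.052 [-0.7 -0.2 -4.8] [-0.0552 -0.1221  0.052 ]
0.046 [-0.3 -0.1 -5.2] [-0.0553 -0.122   0.0458]
0.0425 [ 0.4 -0.7 -4.5] [-0.0553 -0.122   0.0423]
0.041 [-0.1 -0.5 -5.8] [-0.0552 -0.122   0.041 ]
0.04 [ 0.2 -0.7 -6. ] [-0.0552 -0.122   0.04  ]
0.0393 [-2.5  0.8  4.4] [-0.0551 -0.122   0.0396]
28.35
```

```bash
python3 - <<'E'
from h import *
y=-.122; z=.0397
bot.servo_line(J([-.0552,y,z]),vel=.02); print(F())
bot.servo_line(J([-.0552,-.114,z]),vel=.03); f0=F(); print("slide",f0)
y=-.114
while y<-.098:
    y+=.0004; bot.servo_line(J([-.0552,y,z]),vel=.015); f=F()
    if f[1]-min(f0[1],0)<-3: print(round(y,4),f,toJ(bot.state()["tool_pos"]).round(4))
    if f[1]<-13: break
bot.sleep(.4); print("hold",F(),toJ(bot.state()["tool_pos"]).round(4),bot.state()["time_s"])
E
```

```text
[-0.6  0.5 -3.6]
slide [-0.5  0.6 -5. ]
-0.1064 [-0.4 -5.  -5. ] [-0.0552 -0.1065  0.0397]
-0.106 [-0.1 -7.  -4.7] [-0.0552 -0.1064  0.0397]
-0.1056 [-0.9 -8.9 -4.7] [-0.0552 -0.1064  0.0398]
-0.1052 [ -1.  -10.7  -4.8] [-0.0552 -0.1062  0.0398]
-0.1048 [  0.1 -11.8  -5. ] [-0.0552 -0.1062  0.0398]
-0.1044 [ -1.1 -14.9  -5. ] [-0.0552 -0.1061  0.0398]
hold [ -1.  -14.5  -5.6] [-0.0553 -0.1061  0.0398] 35.4167
```

Contact came at the expected spot and holds about 14 N. I'll ease off, seat it down, and release.

```bash
python3 - <<'E'
from h import *
bot.servo_line(J([-.0552,-.1060,.0394]),vel=.02); bot.sleep(.2); print(F(),toJ(bot.state()["tool_pos"]).round(4))
bot.command_gripper(0.62,20); bot.sleep(.2); print(F(),bot.state()["opening"])
s=bot.state(); p=toJ(s["tool_pos"])
bot.servo_line(J([-.0552,p[1],.12]),vel=.1); print(F())
bot.servo_line(J([-.0552,-.19,.25]),vel=.2); print(bot.state()["time_s"])
c=cam("wrist"); save(c,"w9.png",(160,0,560,300),2)
import pickle; pickle.dump(c,open("w9.pkl","wb"))
E
```

```text
[-2.5 -7.2  0.5] [-0.0552 -0.1065  0.0396]
[-0.5 -0.1 -0.4] 0.6181626041965259
[-0.5 -0.4 -0.3]
38.2417
```

View pics/w9.png

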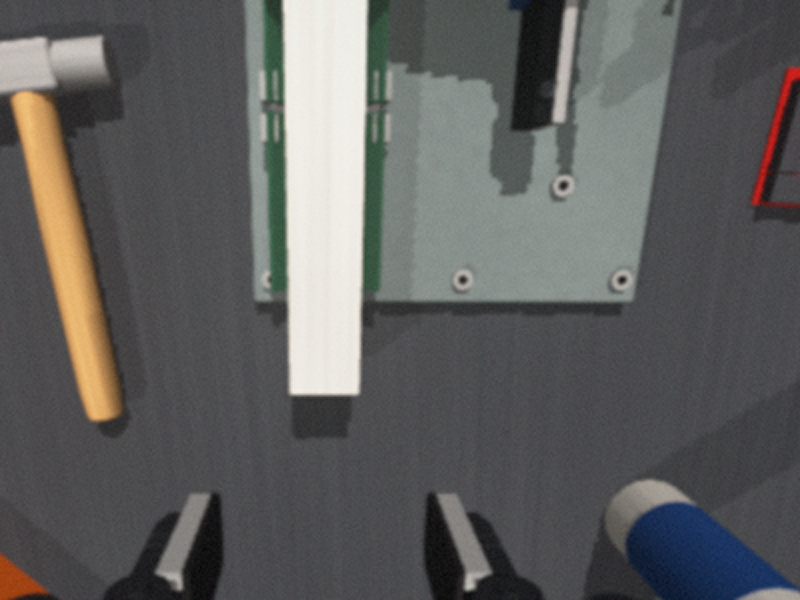

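The tube lies straight in the bed. One last look at the contact end and the latch.

```bash
python3 - <<'E'
from h import *
bot.servo_line(J([.0,-.10,.25]),vel=.2)
c=cam("wrist"); save(c,"w10.png",(180,20,440,215),3); print(bot.state()["time_s"])
import pickle; pickle.dump(c,open("w10.pkl","wb"))
E
```

```text
39.0167
```

```bash
python3 - <<'E'
from h import *
import pickle; c=pickle.load(open("w10.pkl","rb"))
hsv=cv2.cvtColor(c["img"],cv2.COLOR_RGB2HSV)
def sample(x,z,ys):
    p=proj(c,[J([x,y,z]) for y in ys]).astype(np.float32)
    return cv2.remap(c["img"],p[None,:,0],p[None,:,1],cv2.INTER_LINEAR)[0]
ys=np.arange(-.012,.024,.0015)
for y,v in zip(ys,sample(-.055,.056,ys)): print(f"{y*1000:.1f}:{v.tolist()}",end=" ")
print()
# lever and grip x profile at z=.125, y=.012
m=nets.trace("lever","wrist"); print([ (round(q["score"],2),q["pixel"]) for q in m[:2]])
xs=np.arange(.035,.110,.0015); p=proj(c,[J([x,.010,.124]) for x in xs]).astype(np.float32)
v=cv2.remap(c["img"],p[None,:,0],p[None,:,1],cv2.INTER_LINEAR)[0]
for x,a in zip(xs,v): print(f"{x*1000:.0f}:{a.tolist()}",end=" ")
c2=pickle.load(open("w9.pkl","rb"))
print("\nrear end",toJ(atz(c2,[[160+290/2,395/2],[160+359/2,395/2]],.056)).round(4).tolist())
ys,xs=np.where(cv2.inRange(hsv,(20,120,90),(35,255,255))>0); print("yellow",toJ(atz(c,[[np.median(xs),np.median(ys)]],.02)).round(4))
E
```

```text
-12.0:[231, 227, 218] -10.5:[231, 226, 217] -9.0:[231, 226, 217] -7.5:[230, 227, 217] -6.0:[230, 227, 216] -4.5:[231, 228, 218] -3.0:[227, 222, 212] -1.5:[194, 187, 178] -0.0:[159, 153, 145] 1.5:[154, 146, 139] 3.0:[168, 143, 114] 4.5:[208, 152, 76] 6.0:[220, 161, 77] 7.5:[167, 124, 87] 9.0:[72, 87, 138] 10.5:[52, 88, 158] 12.0:[52, 90, 158] 13.5:[52, 90, 157] 15.0:[51, 87, 156] 16.5:[49, 87, 156] 18.0:[53, 90, 159] 19.5:[54, 91, 159] 21.0:[89, 111, 154] 22.5:[152, 154, 157] 24.0:[169, 163, 160] 
[(0.92, [421.3, 60.4])]
35:[46, 87, 156] 37:[41, 79, 142] 38:[37, 66, 118] 40:[24, 33, 48] 41:[15, 16, 18] 43:[20, 19, 22] 44:[22, 22, 23] 46:[18, 19, 23] 47:[30, 30, 31] 49:[30, 30, 31] 50:[35, 33, 35] 52:[35, 34, 33] 53:[32, 33, 31] 55:[36, 34, 36] 56:[32, 30, 32] 58:[34, 31, 33] 59:[32, 31, 31] 61:[30, 30, 29] 62:[31, 34, 34] 64:[48, 48, 50] 65:[66, 56, 60] 67:[96, 42, 43] 68:[111, 26, 24] 70:[113, 26, 26] 71:[110, 24, 23] 73:[111, 21, 20] 74:[112, 22, 22] 76:[115, 24, 24] 77:[113, 23, 21] 79:[114, 25, 24] 80:[113, 23, 23] 82:[116, 27, 25] 83:[113, 21, 20] 85:[106, 23, 23] 86:[88, 22, 21] 88:[82, 22, 20] 89:[90, 22, 18] 91:[151, 26, 26] 92:[196, 32, 30] 94:[207, 35, 30] 95:[203, 33, 28] 97:[176, 39, 25] 98:[123, 87, 25] 100:[199, 173, 40] 101:[233, 206, 49] 103:[172, 146, 63] 104:[75, 70, 70] 106:[77, 73, 78] 107:[72, 71, 74] 109:[76, 76, 79] 
rear end [[-0.0759, -0.218, 0.056], [-0.0353, -0.2179, 0.056]]
yellow [[0.1399 0.0198 0.02  ]]
```

```bash
python3 - <<'E'
from h import *
import pickle; c=pickle.load(open("w10.pkl","rb"))
for y in (-.006,.0005,.0015):
    xs=np.arange(-.084,-.026,.002); p=proj(c,[J([x,y,.056]) for x in xs]).astype(np.float32)
    v=cv2.remap(c["img"],p[None,:,0],p[None,:,1],cv2.INTER_LINEAR)[0]
    print(y,[(round(x*1000),int(a[0]),int(a[2])) for x,a in zip(xs,v)])
c2=pickle.load(open("w6.pkl","rb")); print("shadowed floor w6",c2["img"][40+300//3,202:210].tolist(),c2["img"][40+450//3,202:210].tolist())
c3=pickle.load(open("w2.pkl","rb")); print("w2 floor shadow/lit",c3["img"][180,120+120//2].tolist(),c3["img"][200,120+120//2].tolist())
print(c["T"][:3,3],toJ(c["T"][:3,3]))
E
```

```text
-0.006 [(-84, 125, 129), (-82, 76, 84), (-80, 42, 45), (-78, 68, 68), (-76, 189, 174), (-74, 233, 219), (-72, 235, 223), (-70, 235, 227), (-68, 231, 218), (-66, 231, 218), (-64, 232, 219), (-62, 232, 219), (-60, 234, 223), (-58, 235, 225), (-56, 232, 220), (-54, 231, 216), (-52, 233, 220), (-50, 235, 225), (-48, 236, 224), (-46, 235, 224), (-44, 235, 225), (-42, 234, 224), (-40, 233, 223), (-38, 235, 224), (-36, 172, 161), (-34, 78, 72), (-32, 87, 83), (-30, 64, 65), (-28, 41, 45), (-26, 36, 41)]
0.0005 [(-84, 124, 127), (-82, 74, 82), (-80, 39, 44), (-78, 53, 55), (-76, 152, 139), (-74, 190, 176), (-72, 195, 180), (-70, 196, 181), (-68, 192, 175), (-66, 191, 177), (-64, 198, 184), (-62, 219, 204), (-60, 230, 214), (-58, 225, 209), (-56, 172, 159), (-54, 157, 142), (-52, 161, 144), (-50, 168, 154), (-48, 169, 154), (-46, 165, 151), (-44, 167, 152), (-42, 171, 157), (-40, 165, 152), (-38, 166, 153), (-36, 123, 113), (-34, 86, 81), (-32, 107, 103), (-30, 66, 68), (-28, 38, 46), (-26, 39, 46)]
0.0015 [(-84, 121, 129), (-82, 74, 84), (-80, 40, 46), (-78, 54, 54), (-76, 130, 119), (-74, 161, 147), (-72, 165, 152), (-70, 168, 153), (-68, 164, 151), (-66, 162, 149), (-64, 166, 153), (-62, 184, 170), (-60, 198, 182), (-58, 192, 176), (-56, 163, 152), (-54, 152, 139), (-52, 158, 145), (-50, 160, 147), (-48, 161, 147), (-46, 157, 143), (-44, 158, 144), (-42, 161, 147), (-40, 158, 145), (-38, 157, 145), (-36, 119, 108), (-34, 94, 85), (-32, 127, 121), (-30, 79, 76), (-28, 46, 49), (-26, 43, 47)]
shadowed floor w6 [[120, 115, 112], [119, 117, 114], [122, 119, 114], [116, 114, 112], [115, 113, 110], [122, 119, 117], [118, 114, 112], [124, 122, 117]] [[191, 186, 180], [192, 187, 182], [198, 190, 186], [197, 189, 186], [198, 194, 187], [202, 196, 190], [203, 198, 194], [198, 194, 187]]
w2 floor shadow/lit [119, 115, 111] [190, 186, 184]
[ 0.54699403 -0.05565757  0.39295134] [-0.00128762 -0.01856151  0.39295134]
```

The grey strip at the tube's end is the arm's shadow on the tube top: it has the tube's width and texture and is brighter than the shadowed floor. So the tube reaches the face, and the lever edge is at its latched position.

```bash
python3 - <<'E'
from h import *
print(F(),bot.state()["time_s"]); print(hand_in())
E
```

```text
[-0.2 -0.4  0.4] 39.0667
the job is handed in; nothing more can be done
None
```

I moved the length stop to the yellow-tag notch, loaded the tube against its brass face, and handed the job in at 39 s of the 59 s allowed. No verdict is reported.

- **Stop:** I slid it about 62 mm with the lever squeezed. The slide took about 4 N, and the highest force I read on the gripper during the work was 14 N. The lever-to-grip span after letting go was 48.5 mm against 48.6 mm when latched at the start, so it counts as latched, about 4.5 mm from the yellow tag.
- **Tube:** I laid the white tube in the bed with about 10 N at touchdown and slid it to the stop. I pressed it with about 14 N for 0.4 s, eased to 7 N and released.
- **Last checks:** the tube lies centred in the bed, reaches the brass face, and the gripper is clear with no force on it. The other bench items were not touched.
- **Not confirmed by eye:** the picture limit was reached before the final view of the contact end, so I checked that view by its pixel values only. A grey strip at the tube's end first looked like a gap of about 4 mm. Its width, texture and brightness match the stop arm's shadow on the tube top. The tube's rear end puts its front at 2.0 mm along the bed, against about 3.5 mm for the face, which is within the 2 mm calibration error.

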